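# Steady the rocking instrument slab

### The arm

A 6-joint arm with a two-finger parallel gripper is mounted at the origin on a cart in front of the work surface, level with it; the furniture and walls round the work are solid. World frame = base frame: x ahead of the robot, y to its left, z up, the work surface at z = 0. Lengths are in mm, angles in rad, forces in N, time in s.
With the tool pointing down it reaches from about 325 to 875 mm from the base axis. Payload 4.4 kg.
Tool frame: the origin (TCP) lies on the centre line of the jaws, within the pads' length; the fingertips stand ahead of it and the grasp point (between the pads) lies 6 mm ahead of it (ctrl.tcp_to_tips is the z of the fingertips in the tool frame, in mm); z points along the fingers, y is the direction in which the jaws open and shut (so a half turn about z gives the same grasp; the last joint's range is limited). The gripper opens to 85 mm and grips with 20 to 120 N. Pads are 22 mm wide; open, the fingers measure 114 mm over their backs; the gripper's body (76 mm by 85 mm) begins 54 mm behind the grasp point. The pads swing forward as they close: fully open they stand 13 mm farther back than shut.
Start: joints at [-1.435, 0.207, 1.542, -0, 1.393, -0.15], TCP at [162.646, -551.519, 234.882] pointing down, gripper open.
Joint ranges: [-2.73, 2.73], [-0.86, 2.22], [0.23, 2.46], [-1.11, 4.25], [0.08, 2.63], [-2.82, 2.82]. Speed limits (rad/s): [2.79, 2.79, 3.14, 3.14, 3.14, 3.14].

### API

Orientations are given as a 3x3 rotation matrix whose columns are the frame's x, y, z axes.
In Python, from plant import ctrl, sensors, optics gives the robot as it stands. Calls block until the motion is done:
- ctrl.move_ptp(position, orientation): joint-space move of the TCP to a pose.
- ctrl.move_l(position, rot=None, vel=150, threshold=None): straight line of the TCP; rot=None keeps the orientation; vel is the mean speed in mm/s. With threshold (N) it stops when the force on the tool has changed by that much, and returns True; else False.
- ctrl.set_joints(angles): joint-space move.
- ctrl.gripper_to(opening, force=None): finger opening in mm; force is the grip in N (None keeps the last); returns when the fingers have stopped.
- ctrl.hold(seconds).
- ctrl.solve_ik(position, orientation): joint angles nearest the present ones, or None.
- sensors.read_state(): the state.
- optics.grab_frame(name): name is "side" or "top" or "wrist"; returns (picture, depth): 400x640x3 uint8, red, green, blue; 400x640 float32, mm along the optical axis (not along the pixel's ray), 0 where there is no reading.
- optics.camera_params(name): a dict with "mtx" (3x3 intrinsics, pixels), "R" (3x3) and "t" (3): a world point X has camera coordinates R X + t; the wrist camera has in their place "T_tool_cam" (4x4, takes a point from camera to tool coordinates, whose origin is the TCP and whose axes are the flange's). Camera axes: x right, y down, z forward; pixel columns grow to the right and rows downward; lengths in mm; the calibration is good to about 2 mm. A picture is of the moment at which its call begins: read the wrist's pose just before it. camera_params takes no time and is no camera call.
A pose or a line that the arm cannot do raises ctrl.MotionError and nothing moves.
- ctrl.finish_job(): hands the job in, once; it reports no verdict.
The state is a dict: "t": time; "q": joint angles; "qvel": joint speeds; "tau": joint torques, N m; "eef_pos": TCP position; "eef_rot": TCP orientation; "force": force on the tool from outside, world axes, zero at the start; "wrist_torque": the same for the moment, N m; "grip_width": finger opening in mm.
Only numpy, scipy, OpenCV 4.12 (cv2) and the standard library are available. Lean on these libraries where they do the work, as an engineer would, in place of code of your own. Each camera call takes 0.05 s, during which the arm holds its last target. There are 200 camera calls.

### The job

The instrument slab rocks on one of its four feet. Press down lightly on its corner lugs in turn, with shut fingertips, to find the lug that sinks; then press down the shim tab in front of that lug, as far as it goes, and leave the other three tabs as they are. Pinch or lift nothing, do not shift the slab, and leave the cup on it and the bottle in front of it standing where they are.

Things in the scene. Friction and masses are not known exactly. Their poses are not given: they have to be found in the camera images.
- slab: aluminium slab, 170 (x) by 144 (y) by 12 mm, 1.5 kg, lying loose on four feet, its top 42 mm above the worktop; at each corner a flat lug, 36 mm wide in x, stands out 43 mm to the side. Origin: centre of its underside; x points to its far side, y to its left, z up. Three lugs have rigid feet; under the fourth, which may be any, there is only a weak spring.
- lug_near_left (a point): top face of the slab's near left lug, at the place to press (over its foot); at least 17 mm of flat lug on every side. If this is the loose lug, about 4 N sinks it 4 mm (the slab rocks about the diagonal through its two neighbours) and it comes back when released; a sound lug does not give. At rest all four look and stand the same
- lug_near_right (a point): top face of the slab's near right lug, at the place to press (over its foot); at least 17 mm of flat lug on every side. If this is the loose lug, about 4 N sinks it 4 mm (the slab rocks about the diagonal through its two neighbours) and it comes back when released; a sound lug does not give. At rest all four look and stand the same
- lug_far_left (a point): top face of the slab's far left lug, at the place to press (over its foot); at least 17 mm of flat lug on every side. If this is the loose lug, about 4 N sinks it 4 mm (the slab rocks about the diagonal through its two neighbours) and it comes back when released; a sound lug does not give. At rest all four look and stand the same
- lug_far_right (a point): top face of the slab's far right lug, at the place to press (over its foot); at least 17 mm of flat lug on every side. If this is the loose lug, about 4 N sinks it 4 mm (the slab rocks about the diagonal through its two neighbours) and it comes back when released; a sound lug does not give. At rest all four look and stand the same
- shim_a_top (a point): top centre of one of four equal steel shim tabs, 22 mm square, upright in a 30 mm square dark guide; one stands 42 mm in front (on the slab's -x side) of each lug. Which lug this one serves differs from start to start. Its top stands 8 mm above the guide, 56 mm above the worktop, at the start and 50 mm when fully down
- shim_a (a joint): how far that shim tab is pressed down, m: 0 at the start, 0.006 fully down (2 mm of it still shows above the guide). It takes 5 to 10 N to move, stays where it is left, and drives a packing up 4 mm under its lug: at the rocking lug this just fills the gap, at a sound lug it jacks the slab out of level
- shim_b_top (a point): top centre of one of four equal steel shim tabs, 22 mm square, upright in a 30 mm square dark guide; one stands 42 mm in front (on the slab's -x side) of each lug. Which lug this one serves differs from start to start. Its top stands 8 mm above the guide, 56 mm above the worktop, at the start and 50 mm when fully down
- shim_b (a joint): how far that shim tab is pressed down, m: 0 at the start, 0.006 fully down (2 mm of it still shows above the guide). It takes 5 to 10 N to move, stays where it is left, and drives a packing up 4 mm under its lug: at the rocking lug this just fills the gap, at a sound lug it jacks the slab out of level
- shim_c_top (a point): top centre of one of four equal steel shim tabs, 22 mm square, upright in a 30 mm square dark guide; one stands 42 mm in front (on the slab's -x side) of each lug. Which lug this one serves differs from start to start. Its top stands 8 mm above the guide, 56 mm above the worktop, at the start and 50 mm when fully down
- shim_c (a joint): how far that shim tab is pressed down, m: 0 at the start, 0.006 fully down (2 mm of it still shows above the guide). It takes 5 to 10 N to move, stays where it is left, and drives a packing up 4 mm under its lug: at the rocking lug this just fills the gap, at a sound lug it jacks the slab out of level
- shim_d_top (a point): top centre of one of four equal steel shim tabs, 22 mm square, upright in a 30 mm square dark guide; one stands 42 mm in front (on the slab's -x side) of each lug. Which lug this one serves differs from start to start. Its top stands 8 mm above the guide, 56 mm above the worktop, at the start and 50 mm when fully down
- shim_d (a joint): how far that shim tab is pressed down, m: 0 at the start, 0.006 fully down (2 mm of it still shows above the guide). It takes 5 to 10 N to move, stays where it is left, and drives a packing up 4 mm under its lug: at the rocking lug this just fills the gap, at a sound lug it jacks the slab out of level
- cup: white sample cup with lid, 59 mm wide, 66 mm tall, standing on the middle of the slab; origin at the centre of its underside; a bystander
- oil_bottle: small bottle, 27 mm wide, 62 mm tall, standing on the worktop just in front of the slab, between the two near shim tabs; origin at the centre of its underside; a bystander
- bed: fixed dark steel sheet under the slab, 230 x 250 mm, 6 mm thick, with small stops that keep the slab in place; origin on the worktop under the slab's centre, axes as the slab's

How it is judged:
By the outcome, as a careful person would: the job done as asked, in the order asked, and still so for the second after the job is handed in, with the robot touching nothing.
It also fails if it takes over 54 s, if anything falls off the work surface, if the arm or the gripper's body presses on something with over 40 N, if the wrist force passes 120 N, or if a joint passes its speed limit or range.

## Working session

There is one attempt and no reset: what is moved stays moved. The work goes in short steps, each a Python script; the robot and the scene stay as the last script left them, time stands still between calls to the robot, and variables do not carry over. Pictures are saved under pics/ and viewed, about 8 in all and at most 12, crops included, and the job is handed in when it is done.

```bash
mkdir -p pics; ls
python3 - <<'E'
from plant import ctrl,sensors,optics
import cv2,numpy as np
s=sensors.read_state();print(s['t'],s['force'],s['grip_width'],ctrl.tcp_to_tips)
for n in("side","top"):
    p,d=optics.grab_frame(n);cv2.imwrite(f"pics/{n}0.png",p[:,:,::-1]);np.save(f"pics/{n}0d.npy",d)
    c=optics.camera_params(n);print(n,c['mtx'],c['R'],c['t'])
E
```

```text
pics
0.0 [ 1.00725437 -0.48576937 -0.20585671] 85.52457155334464 25.0
side [[438.33492509   0.         328.24485131]
 [  0.         438.33492509 193.47257489]
 [  0.           0.           1.        ]] [[ 0.93353001 -0.35849107  0.00242392]
 [-0.17486042 -0.46122758 -0.869881  ]
 [ 0.31296255  0.81163617 -0.49325568]] [-452.9100403   213.05005186  706.81777862]
top [[470.7407796    0.         319.24183739]
 [  0.         470.7407796  206.56195244]
 [  0.           0.           1.        ]] [[ 0.02765297 -0.99959037  0.00737569]
 [-0.99356702 -0.02829545 -0.10965378]
 [ 0.10981756 -0.00429599 -0.99394248]] [ 87.92166779 531.21876972 859.01250969]
```

View pics/top0.png

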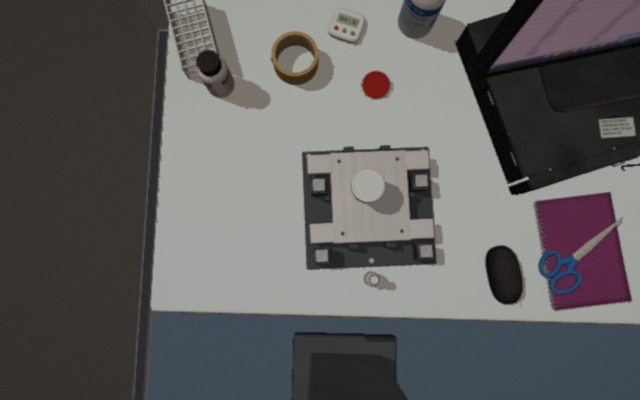

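View pics/side0.png

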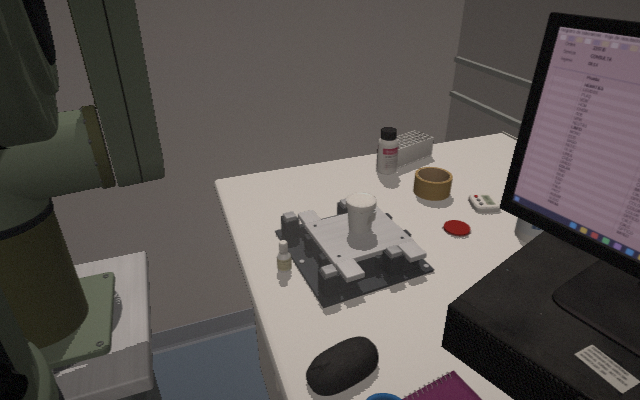

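Top view: slab in the middle with its lugs at about (320,163), (418,160), (322,234) and (420,230). Tabs are at (320,184), (421,181), (322,255) and (425,250), the cup at (369,185) and the bottle at (372,280). The side view shows the same layout. I'll enlarge both.

Run:
```python
import cv2
for n,(x,y,w,h),k in(("top",(295,140,150,150),4),("side",(270,185,170,120),4.7)):
    p=cv2.imread(f"pics/{n}0.png")[y:y+h,x:x+w]
    p=cv2.convertScaleAbs(cv2.resize(p,None,fx=k,fy=k,interpolation=cv2.INTER_CUBIC),alpha=1.5)
    cv2.imwrite(f"pics/{n}0c.png",p);print(p.shape)
```

```text
(600, 600, 3)
(564, 799, 3)
```

View pics/top0c.png

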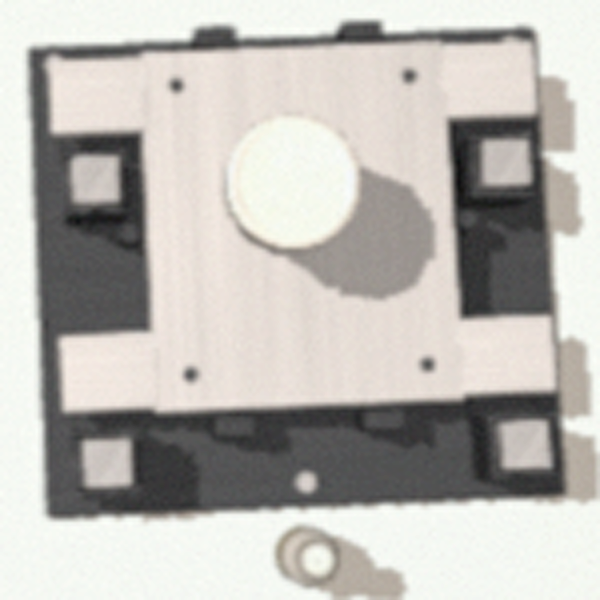

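View pics/side0c.png

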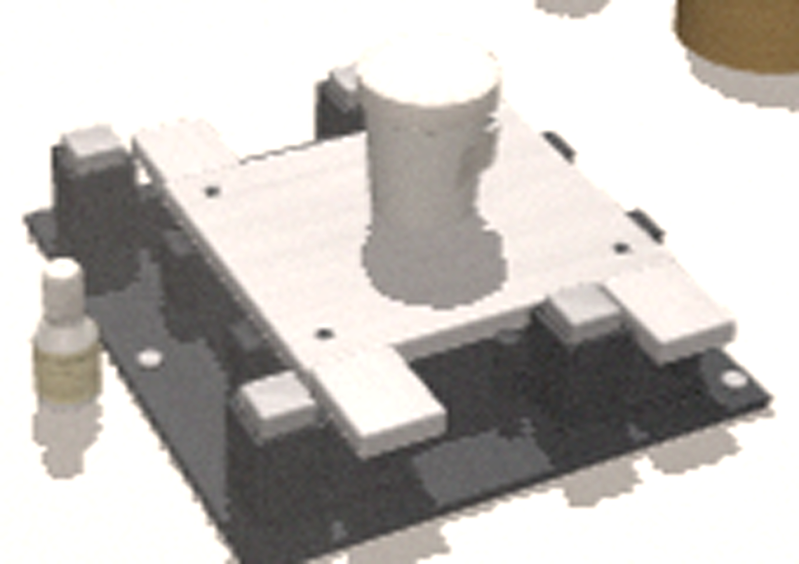

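Top crop (4x): lug centres FL(96,95), FR(490,80), NL(108,373), NR(508,353). Tab tops FL(96,180), FR(507,163), NL(108,462), NR(525,445). The side crop (4.7x) shows NR, FR and NL clearly; the FL tab is partly behind the cup. Next I'll triangulate and fit the layout.

```bash
cat > geo.py <<'E'
import numpy as np, cv2
from plant import optics
C={n:optics.camera_params(n) for n in("side","top")}
def ray(n,u,v):
    c=C[n];R=np.array(c['R']);o=-R.T@c['t']
    d=R.T@np.linalg.solve(c['mtx'],[u,v,1.]);return o,d
def atz(n,u,v,z):
    o,d=ray(n,u,v);return o+d*(z-o[2])/d[2]
def tri(a,b):
    P=[np.array(C[n]['mtx'])@np.c_[C[n]['R'],C[n]['t']] for n in("top","side")]
    X=cv2.triangulatePoints(*P,np.array(a,float).reshape(2,1),np.array(b,float).reshape(2,1)).ravel();return X[:3]/X[3]
E
python3 - <<'E'
from geo import *
np.set_printoptions(precision=1,suppress=True)
T={'lFL':(96,95),'lFR':(490,80),'lNL':(108,373),'lNR':(508,353),'tFL':(96,180),'tFR':(507,163),'tNL':(108,462),'tNR':(525,445),'hFL':(176,85),'hFR':(409,76),'hNL':(191,375),'hNR':(428,364)}
S={'lNR':(380,388),'lFR':(672,300),'tNR':(276,395),'tFR':(583,304),'tNL':(95,146),'hNL':(212,190),'hNR':(325,333),'hFR':(621,247)}
d=np.load('pics/top0d.npy');W={}
for k,(x,y) in T.items():
    u,v=295+(x+.5)/4-.5,140+(y+.5)/4-.5
    z=56 if k[0]=='t' else 42
    o,r=ray('top',u,v); dd=d[int(round(v)),int(round(u))]
    W[k]=atz('top',u,v,z)
    print(k,W[k],'depth',o+r*dd,'tri',tri((u,v),(270+(S[k][0]+.5)/4.7-.5,185+(S[k][1]+.5)/4.7-.5)) if k in S else '')
# rigid fit with nominal layout
L={'FL':(67,93.5),'FR':(67,-93.5),'NL':(-67,93.5),'NR':(-67,-93.5)}
N={};
for k,p in L.items(): N['l'+k]=p;N['t'+k]=(p[0]-42,p[1])
ks=list(N);A=np.array([N[k] for k in ks],float);B=np.array([W[k][:2] for k in ks])
a0,b0=A.mean(0),B.mean(0);H=(A-a0).T@(B-b0);U,_,Vt=np.linalg.svd(H);R=(U@Vt).T
for k,f in zip(ks,(A-a0)@R.T+b0):print(k,f,f-W[k][:2])
print(np.arctan2(R[1,0],R[0,0]),b0-R@a0)
E
```

```text
lFL [608.6 106.3  42. ] depth [609.2 106.3  39.2] tri 
lFR [621.2 -78.8  42. ] depth [621.9 -79.5  38.7] tri [621.7 -78.8  43.8]
lNL [478.3  97.1  42. ] depth [478.5  97.1  39.8] tri 
lNR [492.8 -87.8  42. ] depth [492.9 -88.1  40.5] tri [492.9 -87.5  43.7]
tFL [566.1 105.2  56. ] depth [565.9 105.2  57. ] tri 
tFR [579.4 -83.9  56. ] depth [579.5 -84.   55.5] tri [579.4 -83.7  56.9]
tNL [437.4  96.2  56. ] depth [437.4  96.2  56.2] tri [437.6  96.1  53.9]
tNR [450.3 -92.5  56. ] depth [450.3 -92.5  55.9] tri [450.  -92.3  56.6]
hFL [614.5  68.8  42. ] depth [614.5  68.8  42. ] tri 
hFR [622.  -40.7  42. ] depth [621.6 -40.4  43.7] tri [621.5 -40.3  44.3]
hNL [478.5  58.8  42. ] depth [478.7  58.5  37.9] tri [478.4  58.9  44.5]
hNR [486.7 -50.8  42. ] depth [486.7 -50.9  41.2] tri [486.4 -50.3  44.4]
lFL [610.5 107.2] [1.9 0.9]
tFL [568.6 104.2] [ 2.5 -0.9]
lFR [623.6 -79.4] [ 2.5 -0.5]
tFR [581.7 -82.3] [2.3 1.5]
lNL [476.8  97.7] [-1.6  0.6]
tNL [434.9  94.8] [-2.5 -1.4]
lNR [490.  -88.8] [-2.8 -1. ]
tNR [448.1 -91.8] [-2.2  0.8]
0.07050234317771184 [550.2   9.2]
```

Triangulated heights agree with the text (lugs about 44, tabs about 56), and the layout is consistent to 2–3 mm. I'll probe NR first, lightly.

```bash
cat > act.py <<'E'
import numpy as np
from plant import ctrl,sensors,optics
P={'lFL':(608.9,106.3),'lFR':(621.4,-78.8),'lNL':(478.3,97.1),'lNR':(492.8,-87.8),'tFL':(566.1,105.2),'tFR':(579.4,-83.9),'tNL':(437.4,96.2),'tNR':(450.2,-92.4)}
a=.07;s,c=np.sin(a),np.cos(a)
y=np.array([-s,c,0]);z=np.array([0,0,-1.]);ROT=np.c_[np.cross(y,z),y,z]
st=sensors.read_state
def show(m,f0):
    q=st();print(m,'t %.2f z %.2f dF %s'%(q['t'],q['eef_pos'][2],np.round(q['force']-f0,1)));return q
def probe(k,top=42,limit=6,depth=5):
    """touch, then push on slowly until limit N or depth mm; come back up"""
    x,y=P[k];T=25+top
    ctrl.move_l([x,y,T+14]);ctrl.hold(.2);f0=st()['force']
    hit=ctrl.move_l([x,y,T-8],vel=12,threshold=1.5);q=show(k+' touch %s'%hit,f0);z0=q['eef_pos'][2]
    h=ctrl.move_l([x,y,z0-depth],vel=6,threshold=limit);q=show(k+' push %s'%h,f0)
    ctrl.hold(.2);q=show(k+' held',f0);print(k,'sink %.2f'%(z0-q['eef_pos'][2]))
    ctrl.move_l([x,y,T+80]);
E
python3 - <<'E'
from act import *
print(st()['eef_rot'])
ctrl.gripper_to(0,20)
ctrl.move_ptp([*P['lNR'],147],ROT);print(st()['t'],st()['grip_width'],st()['q'],st()['eef_pos'])
probe('lNR',limit=4)
print(st()['t'])
E
```

```text
[[ 9.59167992e-01  2.82836849e-01 -2.84126291e-04]
 [ 2.82836814e-01 -9.59165783e-01  2.08255835e-03]
 [ 3.16500025e-04 -2.07788468e-03 -9.99997791e-01]]
2.9333 0.3134606400126185 [-3.50446351e-01  1.42566301e-01  1.80996867e+00 -2.68673869e-04
  1.18843114e+00 -1.98995951e+00] [493.00287339 -88.5140962  147.23915175]
lNR touch False t 5.71 z 59.07 dF [0.9 0.9 0.4]
lNR push False t 6.68 z 54.08 dF [ 0.4  0.8 -0.9]
lNR held t 6.88 z 54.13 dF [0.5 0.2 0.3]
lNR sink 4.94
7.65
```

No contact at a nominal tip height of 29, so I need to look before going on.

Run:
```python
from act import *
import cv2
print(ctrl.tcp_to_tips,st()['eef_pos'],st()['force'],st()['grip_width'])
p,d=optics.grab_frame("side");np.save("pics/s1d.npy",d)
t,dt=optics.grab_frame("top")
A=cv2.resize(p[60:330,200:470],None,fx=1.48,fy=1.48)[:400]
B=cv2.resize(t[120:320,280:480],None,fx=2,fy=2)
cv2.imwrite("pics/s1.png",cv2.convertScaleAbs(np.hstack([A[:,:400],B])[:,:,::-1],alpha=1.4))
```

```text
25.0 [492.06246669 -87.56065867 146.2185235 ] [-0.42973877  0.28121351 -0.33737585] -0.2677008030314324
```

View pics/s1.png

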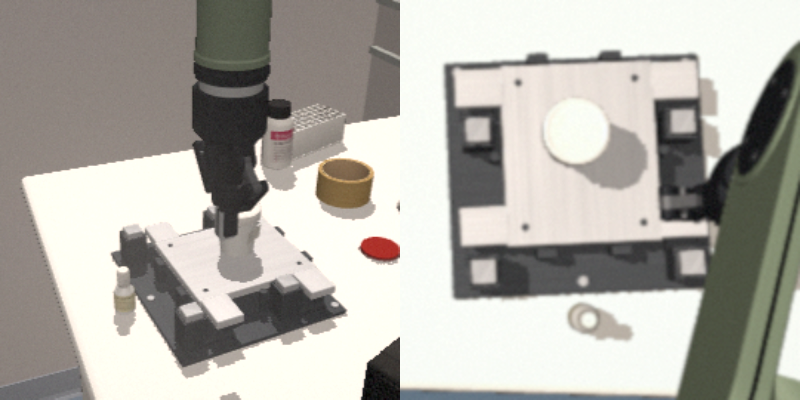

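Side part: the shut fingertips end at crop (229,233), full-frame about (355,217). Top part: the fingers are at about (420,221). I'll compare these with the projected position.

Run:
```python
from geo import *
np.set_printoptions(precision=1,suppress=True)
def proj(n,X):
    c=C[n];p=c['mtx']@(np.array(c['R'])@X+c['t']);return p[:2]/p[2]
for z in(108,121,134,146,170):
    X=np.array([492,-87.6,z]);print(z,proj('side',X),proj('top',X))
d=np.load('pics/s1d.npy')
for v in range(190,224,3):
    r=d[v,345:366];o,q=ray('side',354,v);print(v,r[9],o+q*r[9])
```

```text
108 [350.9 237.2] [430.1 225.8]
121 [351.1 230.8] [432.  225.3]
134 [351.3 224.3] [433.9 224.8]
146 [351.5 218.2] [435.8 224.2]
170 [352.  205.6] [439.6 223.1]
190 675.19904 [ 488.1 -101.5  206.8]
193 700.33954 [496.6 -83.8 190.4]
196 678.6153 [ 487.8 -103.1  197. ]
199 667.3546 [ 482.8 -114.1  198.7]
202 667.2241 [ 482.  -116.3  194.8]
205 688.3885 [ 488.9 -101.9  179.9]
208 692.0646 [ 489.4 -101.2  173.8]
211 696.0945 [ 490.  -100.3  167.6]
214 698.25604 [ 490.  -100.8  162.3]
217 700.1611 [ 489.8 -101.6  157.1]
220 713.85236 [493.9 -93.4 145.5]
223 847.67035 [540.7   6.   67.4]
```

The visible tip end (row about 221) lies about 6 mm ahead of the TCP rather than 25, which fits the missing contact. Lateral position agrees. I'll probe on from there by touch.

```bash
sed -i 's/T=25+top/T=8+top/; s/T-8\],vel=12,threshold=1.5/T-14],vel=10,threshold=2/; s/T+80/T+90/' act.py
python3 - <<'E'
from act import *
probe('lNR',limit=4)
print(st()['t'])
E
```

```text
lNR touch True t 10.38 z 45.65 dF [-1.4 -1.3  5.2]
lNR push True t 10.63 z 45.62 dF [0.1 0.1 4.9]
lNR held t 10.83 z 45.63 dF [-0.4  0.2  5.2]
lNR sink 0.02
11.6167
```

Run:
```python
from act import *
for k in('lNL','lFL','lFR'):
    ctrl.move_l([*P[k],142],vel=220) if k!='lFL' else ctrl.move_l([*P[k],142],vel=180)
    probe(k,limit=4)
print(st()['t'])
```

```text
lNL touch True t 15.23 z 45.05 dF [0.3 1.  4.3]
lNL push True t 15.76 z 42.23 dF [-0.4  1.1  4.5]
lNL held t 15.96 z 42.27 dF [-0.8  0.9  5.4]
lNL sink 2.79
lFL touch True t 20.23 z 45.67 dF [-0.7 -0.1  4.3]
lFL push True t 20.49 z 45.68 dF [-0.2  0.3  2.9]
lFL held t 20.69 z 45.67 dF [-0.8 -0.4  4.6]
lFL sink 0.00
lFR touch True t 25.07 z 45.70 dF [-1.6  0.8  3.1]
lFR push True t 25.32 z 45.68 dF [-0.5  1.1  2.8]
lFR held t 25.52 z 45.68 dF [-1.8  0.7  4.1]
lFR sink 0.02
26.3083
```

Near left sank 3.4 mm overall; the other three were rigid at the same height (45.65–45.70). Now I'll press the tab in front of the near left lug.

Run:
```python
from act import *
import cv2
x,y=P['tNL']
ctrl.move_l([x,y,142],vel=200);ctrl.move_l([x,y,72]);ctrl.hold(.2);f0=st()['force']
h=ctrl.move_l([x,y,56],vel=10,threshold=2);show('touch %s'%h,f0)
h=ctrl.move_l([x,y,50],vel=8,threshold=22);show('press %s'%h,f0)
ctrl.hold(.2);show('held',f0)
ctrl.move_l([x,y,142]);ctrl.move_l([400,-150,200],vel=250)
for n,(X,Y,w,h),k in(("top",(295,140,150,150),2.6),("side",(270,185,150,150),2.6)):
    p,d=optics.grab_frame(n);c=cv2.resize(p[Y:Y+h,X:X+w],None,fx=k,fy=k,interpolation=cv2.INTER_CUBIC)
    A=c if n=="top" else np.hstack([A,c])
cv2.imwrite("pics/end.png",cv2.convertScaleAbs(A[:,:,::-1],alpha=1.4));print(st()['t'])
```

```text
touch True t 29.68 z 59.44 dF [0.8 0.3 2.9]
press True t 30.55 z 53.63 dF [-0.3 -0.8  5.9]
held t 30.75 z 53.61 dF [-1.2 -0.3  6.5]
32.7667
```

View pics/end.png

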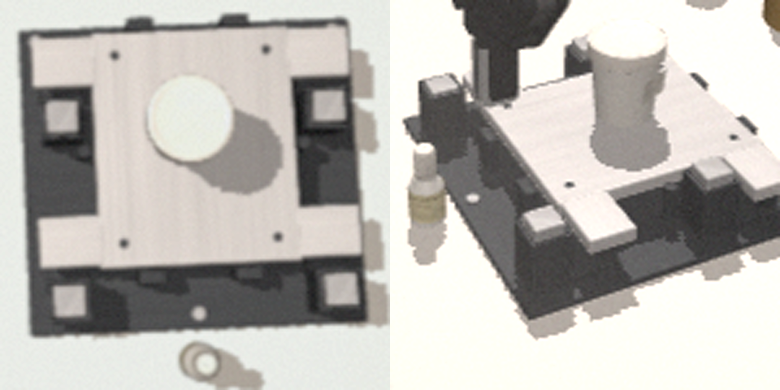

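The cup, bottle and the other tabs stand as before. The tab stopped hard at TCP 53.63, which puts its top at about 50 (fully down). One light check that the near left lug is now firm, then I'll hand in.

Run:
```python
from act import *
ctrl.move_l([*P['lNL'],142],vel=220);probe('lNL',limit=4)
ctrl.move_l([400,-150,200],vel=250);print(st()['t'])
ctrl.finish_job()
```

```text
lNL touch True t 36.73 z 45.62 dF [1.3 0.  5.5]
lNL push True t 36.98 z 45.61 dF [-1.1  0.3  4.8]
lNL held t 37.17 z 45.60 dF [-0.1 -0.2  5.2]
lNL sink 0.01
39.175
the job is handed in; nothing more can be done
```

The near left lug was the loose one. I pressed the shim tab in front of it fully down and handed the job in at about 39 s, with the arm clear of everything.

- **Finding the lug:** I pressed all four lugs with shut fingertips at about 5 N. Near left sank about 3.4 mm. The other three did not give, and all stood at the same height (TCP 45.65–45.70 mm).
- **Pressing the tab:** I touched it at TCP 59.4 mm and it stopped hard at 53.6 mm. That is 5.8 mm of travel after touch, with its top at about 50 mm, which matches fully down.
- **Last checks:** I pressed the near left lug lightly again and it is now firm, level with the other three (45.6 mm, sink 0.01 mm). A picture taken after pressing the tab showed the cup, bottle, slab and other three tabs where they were.
- **What disagreed:** The shut fingertips reach only about 4 mm ahead of the TCP, not the 25 mm given by `ctrl.tcp_to_tips`. The first probe at near right therefore stopped short in the air, so I judged heights from touch instead. The lugs are also about 130 mm apart in x, where I had expected 134 from the slab's size, so I used the measured positions.

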